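# Close the shoe-cream jars and put them on the hall shelf

### The arm

A 7-joint arm with a two-finger parallel gripper is mounted at the origin on the work surface. World frame = base frame: x ahead of the robot, y to its left, z up, the work surface at z = 0. Lengths are in m, angles in rad, forces in N, time in s.
With the tool pointing down it reaches from about 0.4 to 0.85 m from the base axis. Payload 4.5 kg.
Tool frame: the origin (TCP) lies between the finger pads; the fingertips stand r.tip_reach ahead of it and the grasp point (between the pads) lies 3 mm ahead of it (r.tip_reach is the distance from the TCP to the fingertips, in m); z points along the fingers, y is the line along which they close (so a half turn about z gives the same grasp; the last joint's range is limited). The gripper opens to 88 mm and grips with 3 to 60 N. Pads are 18 mm wide; open, the fingers measure 123 mm over their backs; the gripper's body (75 mm by 187 mm) begins 45 mm behind the grasp point.
Start: joints at [-1.129, 0.689, -0.195, 1.565, 0.157, 0.902, -0.215], TCP at [0.248, 0.574, 0.261] pointing down, gripper open.
Joint ranges: [-3.01, 3.01], [-0.46, 2.08], [-1.47, 1.51], [0.13, 2.56], [-1, 4.14], [0.04, 2.09], [-2.66, 2.66]. Speed limits (rad/s): [2.57, 2.57, 3.14, 3.14, 3.14, 3.14, 3.14].

### API

Orientations are given as a unit quaternion [x, y, z, w].
In Python, from plant import r gives the robot as it stands.
- The arm moves only by the tool step_arm, never from a script. Its argument "motion" is a list of rows, each an object with "dp": the shift along the tool's x, y, z in mm, a list of three; "twist": the turn, a rotation vector about the tool's x, y, z in rad, a list of three; "hand": the opening, from -1 (shut) to 1 (fully open). In form: [{"dp": [dx, dy, dz], "twist": [rx, ry, rz], "hand": hand}, ...]. A call has 1 to 5 rows; each row is the pose to reach, as a shift and turn from the pose commanded when the call began, along the tool's axes at that moment; what a row does not reach only later rows make up. A row lasts 1/8 s, in which the tool goes at most 62.5 mm and 10.7 degrees, less where a joint would pass 70% of its speed; a pose out of reach is approached as far as the arm can. A call with a gripper value outside its range is refused whole. The fingers move at their own pace and stop on an object; "force" is the grip in N (left out, the last holds). Time passes only in rows, so rows that repeat a pose let the fingers close. It gives the time, the measured TCP pose, the force, the opening and the grip force at its end, in the units of the state.
- r.get_state(): the state, without advancing time (a new reading comes with each control period).
- r.snapshot(name): name is "scene" or "side" or "wrist"; returns a dict with "pixels" (480x640x3 uint8, red, green, blue), "depth" (480x640 float32, m along the optical axis (not along the pixel's ray), 0 where there is no reading), "fx", "fy", "cx", "cy" (pixels), "D" ([k1, k2, p1, p2, k3] as OpenCV has them; the pictures are not rectified), "xyz" and "orientation" of the camera in the world; the wrist camera has in their place "mount" (4x4, takes a point from camera to tool coordinates, whose origin is the TCP and whose axes are the flange's). Camera axes: x right, y down, z forward; pixel columns grow to the right and rows downward; lengths in m; the calibration is good to about 2 mm. A picture is of the moment at which its call begins: read the wrist's pose just before it.
- r.finish_job(): hands the job in; it is judged then, once.
Trained networks look in the newest picture that a camera, given by its name, has taken for a name from the list of things; names that differ only in an ending like _2 or _b are one class to them, and where a whole thing is asked for, a point or a joint stands for the part that bears it (a point fixed in the world has none). Each returns a list of dicts, best first, with "score" (0 to 1); they miss things now and then, are a little off and sometimes report something else, mostly with a low value. They report only what shows in the picture. A call takes as long as a camera call.
- r.search_frame(camera, thing): "at" ([x, y, z] in m, in the coordinates of the camera as it stood for that picture, good to about 4 mm: the middle of the surface that is visible of it).
The state is a dict: "clock": time; "q": joint angles; "qd": joint speeds; "joint_torque": joint torques, N m; "tool_pos": TCP position; "eef_rot": TCP orientation; "contact_force": force on the tool from outside, world axes, zero at the start; "moment": the same for the moment, N m; "opening": opening from 0.0 (shut) to 1.0 (fully open); "finger_force": force on a finger pad.
Only numpy, scipy, OpenCV 4.12 (cv2) and the standard library are available. Lean on these libraries where they do the work, as an engineer would, in place of code of your own. Each camera call takes 0.05 s, during which the arm holds its last target. There are 200 camera calls.

### The job

The shoes are done, and the white shoe-cream jars (three or four of them) stand on the console with loose lids. Screw each jar's lid fully shut (clockwise, up to its stop), always before lifting that jar, and then stand the jars upright on the raised teak shelf, anywhere between the glass ashtray and the dice cup, wholly on the board. Leave the ashtray, dice cup, keyring and doorbell button where they are.

Things in the scene. Friction and masses are not known exactly. Their poses are not given: they have to be found in the camera images.
- shelf: Fixed raised board of dark smoked teak, 150 mm deep (its x), 900 mm long (its y), 40 mm high; origin at the centre of its underside on the console top, so its upper face is 40 mm above the origin. Jars belong on its middle part, between ashtray and dice cup.
- jar_a: Low round white jar of shoe cream with a brass screw lid, 88 mm high overall, about 0.5 kg; origin at the centre of its underside, z up its axis. White body 64 mm in diameter from 0 to 60 mm; lid 54 mm in diameter from 62 to 88 mm. May be absent. A small black mark sits at the top of the white body at the jar's +x side. Loose: its weight holds it while the lid is turned.
- lid_a (a joint): Turn of the captive screw lid of jar_a on the jar, rad: 0 = fully shut (at the stop; the black line on the lid's top meets the black mark on the jar's body), grows as it is unscrewed anticlockwise seen from above, up to 4.0. Turning clockwise shuts it; the lid neither rises nor comes off. Light friction, it stays where it is left.
- jar_b: Tall round white jar of shoe cream with a brass screw lid, 104 mm high overall, about 0.5 kg; origin at the centre of its underside, z up its axis. White body 64 mm in diameter from 0 to 76 mm; lid 54 mm in diameter from 78 to 104 mm. May be absent. A small black mark sits at the top of the white body at the jar's +x side. Loose: its weight holds it while the lid is turned.
- lid_b (a joint): Turn of the captive screw lid of jar_b on the jar, rad: 0 = fully shut (at the stop; the black line on the lid's top meets the black mark on the jar's body), grows as it is unscrewed anticlockwise seen from above, up to 4.0. Turning clockwise shuts it; the lid neither rises nor comes off. Light friction, it stays where it is left.
- jar_c: Low round white jar of shoe cream with a brass screw lid, 88 mm high overall, about 0.5 kg; origin at the centre of its underside, z up its axis. White body 64 mm in diameter from 0 to 60 mm; lid 54 mm in diameter from 62 to 88 mm. May be absent. A small black mark sits at the top of the white body at the jar's +x side. Loose: its weight holds it while the lid is turned.
- lid_c (a joint): Turn of the captive screw lid of jar_c on the jar, rad: 0 = fully shut (at the stop; the black line on the lid's top meets the black mark on the jar's body), grows as it is unscrewed anticlockwise seen from above, up to 4.0. Turning clockwise shuts it; the lid neither rises nor comes off. Light friction, it stays where it is left.
- jar_d: Tall round white jar of shoe cream with a brass screw lid, 104 mm high overall, about 0.5 kg; origin at the centre of its underside, z up its axis. White body 64 mm in diameter from 0 to 76 mm; lid 54 mm in diameter from 78 to 104 mm. May be absent. A small black mark sits at the top of the white body at the jar's +x side. Loose: its weight holds it while the lid is turned.
- lid_d (a joint): Turn of the captive screw lid of jar_d on the jar, rad: 0 = fully shut (at the stop; the black line on the lid's top meets the black mark on the jar's body), grows as it is unscrewed anticlockwise seen from above, up to 4.0. Turning clockwise shuts it; the lid neither rises nor comes off. Light friction, it stays where it is left.
- ashtray: Orange glass ashtray, round bowl 110 mm across and 35 mm high, loose on the shelf; origin at the centre of its underside. Leave alone.
- dice_cup: Wooden dice cup, open, 75 mm across and 95 mm high, loose on the shelf; origin at the centre of its underside. Leave alone.
- keyring: Chrome keyring with two flat keys, 80 mm long and 6 mm high, flat on the shelf beyond the dice cup; origin at the ring's centre, keys to its +x. Leave alone.
- bell_button: Spare brass doorbell button, 56 mm across and 20 mm high, on the shelf beyond the ashtray; origin at the centre of its underside. Leave alone.

How it is judged:
By the outcome, as a careful person would: the job done as asked, in the order asked, and still so for the second after the job is handed in, with the robot touching nothing.
Of jar_a, jar_b, jar_c, jar_d only 3 to 4 are there at a start; the rules pass over those that are not, and their reading is None.
At some moment in a run one of jar_a, jar_b, jar_c, jar_d may be knocked a few centimetres aside while the robot is not near it.
Once in a run the grip may slacken for a moment while it holds something.
It also fails if it takes over 210 s, if anything falls off the work surface, if the arm or the gripper's body presses on something with over 40 N, if the wrist force passes 120 N, or if a joint passes its speed limit or range.

## Working session

There is one attempt and no reset: what is moved stays moved. The work goes in short steps, Python scripts to look and compute and a tool call to move; the robot and the scene stay as the last step left them, time stands still between calls to the robot, and variables do not carry over. Pictures are saved under pics/ and viewed, at most 14 in all, crops included, and the job is handed in when it is done.

Besides the shell and the picture viewer there is one more tool, called after "Call:" as a command line: name --argument value ..., lists and objects as JSON in quotes. step_arm: Moves the arm, as the interface text tells. Its arguments: {"type":"object","properties":{"motion":{"type":"array"},"force":{"type":"number"}},"required":["motion"]}

```bash
ls; mkdir -p pics; cat > h.py <<'E'
import numpy as np, cv2
from scipy.spatial.transform import Rotation as R
from plant import r
def cam(s,st=None):
    T=np.eye(4)
    if 'mount' in s:
        W=np.eye(4);W[:3,:3]=R.from_quat(st['eef_rot']).as_matrix();W[:3,3]=st['tool_pos']
        return W@np.array(s['mount'])
    o=np.array(s['orientation'])
    T[:3,:3]=R.from_quat(o).as_matrix() if o.size==4 else o.reshape(3,3)
    T[:3,3]=s['xyz'];return T
def K(s): return np.array([[s['fx'],0,s['cx']],[0,s['fy'],s['cy']],[0,0,1.]])
def world(s,T,uv,d=None):
    u,v=uv; d=s['depth'][int(v),int(u)] if d is None else d
    n=cv2.undistortPoints(np.array([[[u,v]]],float),K(s),np.array(s['D'],float))[0,0]
    return (T@np.r_[n[0]*d,n[1]*d,d,1])[:3]
def pix(s,T,p):
    Ti=np.linalg.inv(T)
    return cv2.projectPoints(np.array([p],float),cv2.Rodrigues(Ti[:3,:3])[0],Ti[:3,3],K(s),np.array(s['D'],float))[0][0,0]
def snap(n):
    st=r.get_state(); s=r.snapshot(n); return s,cam(s,st)
def save(s,f): cv2.imwrite('pics/'+f,cv2.cvtColor(s['pixels'],cv2.COLOR_RGB2BGR))
E
python3 - <<'E'
from h import *
st=r.get_state(); print(st, r.tip_reach)
for n in ['scene','side','wrist']:
    s,T=snap(n); save(s,n+'0.png'); print(n,T.round(3).tolist(), s['fx'])
    for t in ['jar_a','jar_b','lid_a','lid_b','shelf','ashtray','dice_cup','keyring','bell_button']:
        for k in r.search_frame(n,t)[:5]:
            p=T@np.r_[k['at'],1]; print(n,t,round(k['score'],2),p[:3].round(3),pix(s,T,p[:3]).round())
E
```

```text
pics
{'clock': 0.0, 'q': array([-1.12920072,  0.68996772, -0.194504  ,  1.56634626,  0.15729601,
        0.90247862, -0.21506445]), 'qd': array([-0.0004594 ,  0.0005306 , -0.00153861,  0.00066743,  0.00044714,
        0.0021647 ,  0.00105979]), 'joint_torque': array([ 3.27737653e-04, -5.27564192e+01, -1.26674987e+00, -1.53428346e+01,
       -5.26242214e-02,  6.63547471e-03,  1.79191325e-04]), 'tool_pos': array([0.24767962, 0.57318849, 0.25991929]), 'eef_rot': array([ 2.02433948e-01,  9.79295501e-01, -8.97164613e-04, -1.17231200e-04]), 'contact_force': array([-0.05722123,  0.27159504, -0.65398971]), 'moment': array([ 0.00990576,  0.00543013, -0.01026774]), 'finger_force': 0.0, 'opening': 1.0019736668904686} 0.022
scene [[-0.777, 0.451, -0.439, 1.061], [0.629, 0.574, -0.524, 0.593], [0.016, -0.683, -0.73, 0.904], [0.0, 0.0, 0.0, 1.0]] 457.5030596760446
scene jar_a 0.79 [ 0.46  -0.223  0.056] [296. 186.]
scene jar_a 0.75 [0.452 0.262 0.059] [425. 291.]
scene jar_a 0.75 [0.456 0.105 0.072] [378. 249.]
scene jar_b 0.79 [ 0.46  -0.223  0.056] [296. 186.]
scene jar_b 0.75 [0.452 0.262 0.059
[... 1165 characters left out ...]
]
side lid_b 0.96 [0.435 0.236 0.089] [218. 219.]
side lid_b 0.94 [ 0.444 -0.249  0.089] [374. 323.]
side lid_b 0.74 [0.434 0.082 0.1  ] [257. 243.]
side shelf 0.76 [ 0.607 -0.166  0.046] [396. 281.]
side ashtray 0.65 [0.625 0.294 0.066] [267. 192.]
side dice_cup 0.63 [ 0.626 -0.319  0.11 ] [468. 287.]
side keyring 0.66 [ 0.437 -0.258  0.062] [374. 338.]
side keyring 0.59 [ 0.671 -0.4    0.046] [513. 323.]
side bell_button 0.52 [0.611 0.381 0.053] [244. 187.]
wrist [[0.397, 0.88, 0.26, 0.182], [0.918, -0.381, -0.112, 0.603], [0.001, 0.284, -0.959, 0.385], [0.0, 0.0, 0.0, 1.0]] 419.94268759297586
wrist jar_a 0.87 [0.426 0.281 0.018] [140. 449.]
wrist jar_b 0.87 [0.426 0.281 0.018] [140. 449.]
```

```bash
python3 - <<'E'
import cv2
a=cv2.imread('pics/scene0.png'); b=cv2.imread('pics/side0.png')
cv2.imwrite('pics/c1.png',cv2.resize(a[130:430,130:530],(800,600),interpolation=cv2.INTER_CUBIC))
cv2.imwrite('pics/c2.png',cv2.resize(b[130:430,150:550],(800,600),interpolation=cv2.INTER_CUBIC))
E
```

```text
(no output)
```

View pics/c1.png

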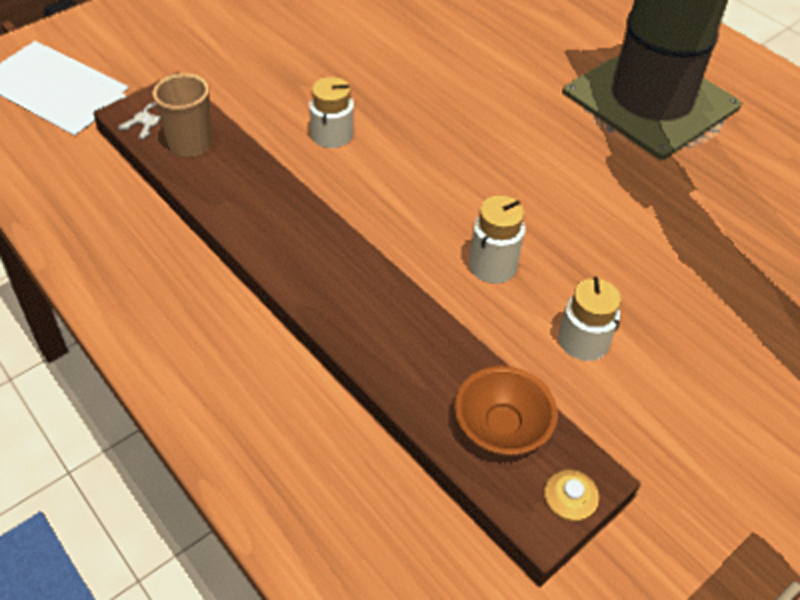

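View pics/c2.png

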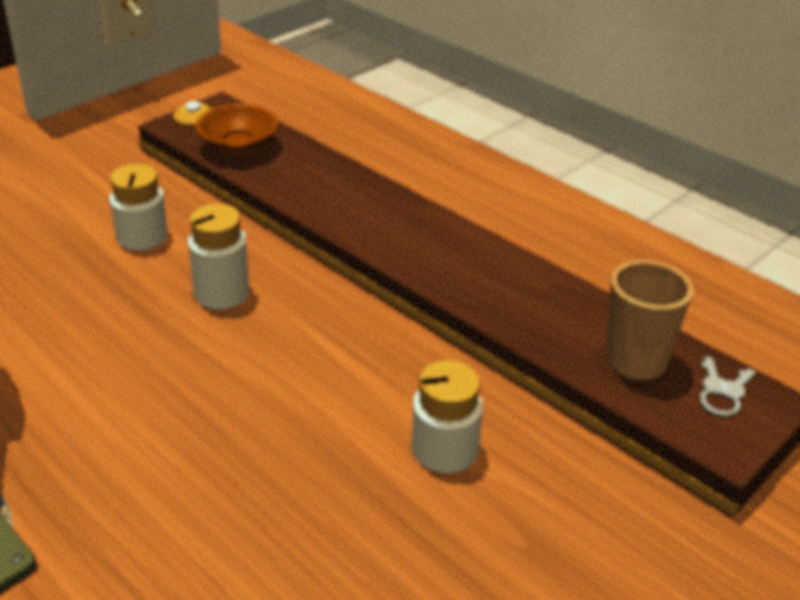

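Three jars are present: low ones at about (0.44, 0.25) and (0.45, -0.24), and a tall one at (0.44, 0.09). In the crop of the scene view their lid lines show at about (597,285), (510,206) and (340,87). The shelf runs along y at x ≈ 0.65. Next I measure lid centres and line angles.

```bash
cat >> h.py <<'E'
def cloud(s,T):
    h,w=s['depth'].shape; u,v=np.meshgrid(np.arange(w),np.arange(h))
    n=cv2.undistortPoints(np.stack([u,v],-1).reshape(-1,1,2).astype(float),K(s),np.array(s['D'],float)).reshape(h,w,2)
    d=s['depth'][...,None]; P=np.concatenate([n*d,d],-1)@T[:3,:3].T+T[:3,3]
    P[s['depth']<=0]=np.nan; return P
def lid(s,P,c,top,rad=.05):
    """lid top centre, line angle, mark angle (deg, world) near c"""
    g=s['pixels'].astype(int).max(-1)
    near=np.hypot(P[...,0]-c[0],P[...,1]-c[1])<rad
    t=near&(abs(P[...,2]-top)<.008)
    if t.sum()<30: return None
    pts=P[t][:,:2]; (x,y),rr=cv2.minEnclosingCircle(pts.astype(np.float32))
    cc=pts.mean(0)
    ctr=np.array([x,y]); 
    d=P[...,:2]-ctr; rho=np.hypot(d[...,0],d[...,1])
    L=t&(g<75)&(rho<.026); M=(abs(P[...,2]-(top-.033))<.009)&(rho>.026)&(rho<.038)&(g<75)
    a=lambda m:(np.degrees(np.arctan2(*d[m].mean(0)[::-1])).round(0),int(m.sum())) if m.sum() else None
    return dict(c=ctr.round(4),mean=cc.round(4),r=round(rr,4),z=np.median(P[t][:,2]).round(4),line=a(L),mark=a(M))
def go(p,yaw):
    """dp (mm) and twist for tool-down target, yaw = world angle of tool x in deg"""
    st=r.get_state(); Rc=R.from_quat(st['eef_rot']); a=np.radians(yaw); c,s=np.cos(a),np.sin(a)
    Rt=R.from_matrix([[c,s,0],[s,-c,0],[0,0,-1]])
    print('dp',(Rc.inv().apply(np.array(p)-st['tool_pos'])*1000).round(1),'twist',(Rc.inv()*Rt).as_rotvec().round(3))
def stat():
    st=r.get_state(); X=R.from_quat(st['eef_rot']).as_matrix()
    print('t',round(st['clock'],2),'pos',st['tool_pos'].round(4),'yaw',np.degrees(np.arctan2(X[1,0],X[0,0])).round(1),'q',st['q'].round(2),'F',st['contact_force'].round(1),'open',round(st['opening'],3),round(st['finger_force'],1))
JARS={'1':((.445,.25),.088),'2':((.445,.095),.104),'3':((.45,-.235),.088)}
E
python3 - <<'E'
from h import *
for n in ['scene','side']:
    s,T=snap(n); P=cloud(s,T)
    for k,(c,top) in JARS.items(): print(n,k,lid(s,P,c,top))
    m=(abs(P[...,2]-.04)<.005)&(P[...,0]>.5)&(P[...,0]<.8)&(abs(P[...,1])<.48)&(s['pixels'].max(-1)<110)
    print('shelf',cv2.minAreaRect(P[m][:,:2].astype(np.float32)))
stat()
go((.43,.255,.24),156)
E
```

```text
scene 1 {'c': array([0.4375, 0.2513]), 'mean': array([0.439 , 0.2532]), 'r': 0.0284, 'z': np.float64(0.0862), 'line': (np.float64(-133.0), 9), 'mark': (np.float64(107.0), 1)}
scene 2 {'c': array([0.4423, 0.0947]), 'mean': array([0.4435, 0.0962]), 'r': 0.028, 'z': np.float64(0.1027), 'line': (np.float64(169.0), 11), 'mark': (np.float64(11.0), 7)}
scene 3 {'c': array([ 0.4497, -0.2416]), 'mean': array([ 0.4509, -0.2369]), 'r': 0.0309, 'z': np.float64(0.0868), 'line': (np.float64(139.0), 7), 'mark': (np.float64(37.0), 5)}
shelf ((0.6395629048347473, -0.015903860330581665), (0.14941763877868652, 0.8978316783905029), 1.3491941690444946)
side 1 {'c': array([0.4374, 0.2463]), 'mean': array([0.4352, 0.2438]), 'r': 0.0289, 'z': np.float64(0.0881), 'line': None, 'mark': None}
side 2 {'c': array([0.4434, 0.092 ]), 'mean': array([0.4385, 0.0877]), 'r': 0.0298, 'z': np.float64(0.1041), 'line': None, 'mark': None}
side 3 {'c': array([ 0.4498, -0.2436]), 'mean': array([ 0.4473, -0.246 ]), 'r': 0.0281, 'z': np.float64(0.0884), 'line': (np.float64(149.0), 8), 'mark': None}
shelf ((0.6364855766296387, -0.02437692880630493), (0.1516283005475998, 0.8938863277435303), 1.4849804639816284)
t 1.6 pos [0.2479 0.5738 0.2607] yaw 156.6 q [-1.13  0.69 -0.19  1.57  0.16  0.9  -0.22] F [0.7 0.4 0.6] open 1.002 0.0
dp [-293.6 -220.4   20.7] twist [ 0.    -0.     0.011]
```

Call:
step_arm --motion '[{"dp":[-60,-45,12],"twist":[0,0,-0.18],"hand":1},{"dp":[-120,-90,24],"twist":[0,0,-0.36],"hand":1},{"dp":[-180,-133,36],"twist":[0,0,-0.54],"hand":1},{"dp":[-240,-178,48],"twist":[0,0,-0.72],"hand":1},{"dp":[-303,-223,61],"twist":[0,0,-0.8],"hand":1}]'

```text
clock: 2.22
tool_pos: [0.4041, 0.3055, 0.2108]
eef_rot: [-0.197, 0.98, 0.0, 0.0]
contact_force: [0.9, 0.7, -0.5]
opening: 1.001
finger_force: 0.0
```

```bash
python3 - <<'E'
from h import *
stat(); s,T=snap('wrist'); save(s,'w1.png'); P=cloud(s,T); print(lid(s,P,*JARS['1']))
go((.4375,.249,.088),202)
E
```

```text
t 2.23 pos [0.4041 0.3055 0.2108] yaw -157.3 q [-0.47  0.64 -0.43  1.96  0.44  0.63  0.78] F [ 0.9  0.7 -0.5] open 1.001 0.0
{'c': array([0.4376, 0.2496]), 'mean': array([0.4357, 0.2498]), 'r': 0.027, 'z': np.float64(0.0879), 'line': (np.float64(-134.0), 292), 'mark': (np.float64(108.0), 51)}
dp [-10.  -51.  121.4] twist [-0.011 -0.004 -0.   ]
```

View pics/w1.png

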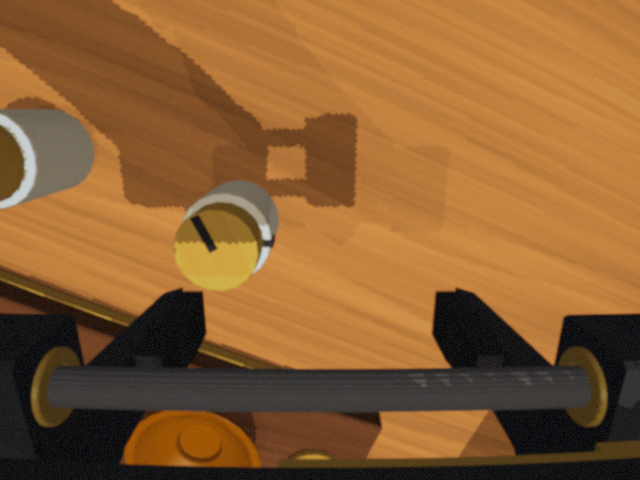

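Jar 1's mark is at pixel (270,240) and its lid line at (203,232), so the lid stands about 118° open. I test which way the last joint turns while moving over the jar.

Call:
step_arm --motion '[{"dp":[-10,-51,40],"twist":[0,0,0],"hand":1},{"dp":[-10,-51,60],"twist":[0,0,0],"hand":1},{"dp":[-10,-51,60],"twist":[0,0,0],"hand":1},{"dp":[-10,-51,60],"twist":[0,0,0],"hand":1}]'

```text
clock: 2.78
tool_pos: [0.4317, 0.2653, 0.1517]
eef_rot: [-0.196, 0.981, 0.001, 0.001]
contact_force: [-0.0, 0.1, -0.3]
opening: 1.0
finger_force: 0.0
```

```bash
python3 - <<'E'
from h import *
stat()
E
```

```text
t 2.77 pos [0.4317 0.2653 0.1517] yaw -157.5 q [-0.42  0.73 -0.36  2.01  0.53  0.49  0.79] F [-0.   0.1 -0.3] open 1.0 0.0
```

Call:
step_arm --motion '[{"dp":[0,0,0],"twist":[0,0,-0.18],"hand":1},{"dp":[0,0,0],"twist":[0,0,-0.3],"hand":1},{"dp":[0,0,0],"twist":[0,0,-0.3],"hand":1}]'

```text
clock: 3.15
tool_pos: [0.4319, 0.265, 0.152]
eef_rot: [-0.339, 0.941, 0.001, 0.001]
contact_force: [0.1, -0.2, -0.7]
opening: 0.998
finger_force: 0.0
```

```bash
python3 - <<'E'
from h import *
stat()
go((.4376,.2496,.088),219)
E
```

```text
t 3.15 pos [0.4319 0.265  0.152 ] yaw -140.3 q [-0.37  0.74 -0.45  2.01  0.62  0.52  1.  ] F [ 0.1 -0.2 -0.7] open 0.998 0.0
dp [  5.6 -15.6  64. ] twist [0.001 0.002 0.011]
```

Call:
step_arm --motion '[{"dp":[6,-16,0],"twist":[0,0,0],"hand":1},{"dp":[6,-16,30],"twist":[0,0,0],"hand":1},{"dp":[6,-16,50],"twist":[0,0,0],"hand":1},{"dp":[6,-16,64],"twist":[0,0,0],"hand":1},{"dp":[6,-16,64],"twist":[0,0,0],"hand":1}]'

```text
clock: 3.78
tool_pos: [0.4372, 0.247, 0.0864]
eef_rot: [-0.339, 0.941, -0.001, -0.001]
contact_force: [-0.3, 0.3, 0.1]
opening: 0.999
finger_force: 0.0
```

Call:
step_arm --force 15 --motion '[{"dp":[0,0,0],"twist":[0,0,0],"hand":0.2},{"dp":[0,0,0],"twist":[0,0,0],"hand":0},{"dp":[0,0,0],"twist":[0,0,0],"hand":0},{"dp":[0,0,0],"twist":[0,0,0],"hand":0}]'

```text
clock: 4.28
tool_pos: [0.4371, 0.2484, 0.0872]
eef_rot: [-0.339, 0.941, 0.001, 0.0]
contact_force: [-1.2, 0.8, 0.7]
opening: 0.608
finger_force: 15.0
```

```bash
python3 - <<'E'
from h import *
stat()
go((.4376,.2496,.088),219)
E
```

```text
t 4.28 pos [0.4371 0.2484 0.0872] yaw -140.3 q [-0.41  0.85 -0.32  2.05  0.74  0.35  0.93] F [-1.2  0.8  0.7] open 0.608 15.0
dp [-1.1  0.6 -0.8] twist [0.001 0.001 0.012]
```

Call:
step_arm --motion '[{"dp":[0,0,0],"twist":[0,0,0.18],"hand":0},{"dp":[0,0,0],"twist":[0,0,0.36],"hand":0},{"dp":[0,0,0],"twist":[0,0,0.54],"hand":0},{"dp":[0,0,0],"twist":[0,0,0.72],"hand":0},{"dp":[0,0,0],"twist":[0,0,0.9],"hand":0}]'

```text
clock: 4.9
tool_pos: [0.4383, 0.2483, 0.0872]
eef_rot: [0.107, 0.994, 0.001, 0.001]
contact_force: [1.4, 1.0, 0.3]
opening: 0.609
finger_force: 15.0
```

Call:
step_arm --motion '[{"dp":[0,0,0],"twist":[0,0,0.18],"hand":0},{"dp":[0,0,0],"twist":[0,0,0.36],"hand":0},{"dp":[0,0,0],"twist":[0,0,0.54],"hand":0},{"dp":[0,0,0],"twist":[0,0,0.72],"hand":0},{"dp":[0,0,0],"twist":[0,0,0.9],"hand":0}]'

```text
clock: 5.52
tool_pos: [0.4384, 0.2476, 0.0873]
eef_rot: [0.529, 0.849, 0.001, 0.001]
contact_force: [1.2, -1.0, 1.9]
opening: 0.611
finger_force: 15.0
```

```bash
python3 - <<'E'
from h import *
stat(); print(r.get_state()['moment'])
go((.4376,.2496,.088),219)
E
```

```text
t 5.53 pos [0.4384 0.2476 0.0873] yaw 116.2 q [-0.62  0.83  0.02  2.06 -0.04  0.24 -0.11] F [ 1.2 -1.   1.9] open 0.611 15.0
[-0.29166385 -0.26758985 -0.02179285]
dp [ 2.1  0.1 -0.7] twist [ 1.000e-03  2.000e-03 -1.795e+00]
```

Call:
step_arm --motion '[{"dp":[0,0,0],"twist":[0,0,0.18],"hand":0},{"dp":[0,0,0],"twist":[0,0,0.36],"hand":0},{"dp":[0,0,0],"twist":[0,0,0.5],"hand":0},{"dp":[0,0,0],"twist":[0,0,0.6],"hand":0},{"dp":[0,0,0],"twist":[0,0,0.6],"hand":0}]'

```text
clock: 6.15
tool_pos: [0.4371, 0.2471, 0.0871]
eef_rot: [0.754, 0.657, -0.0, 0.0]
contact_force: [0.1, -1.7, 4.7]
opening: 0.608
finger_force: 15.0
```

```bash
python3 - <<'E'
from h import *
stat(); print(r.get_state()['moment'])
go((.4376,.2496,.088),219)
E
```

```text
t 6.15 pos [0.4371 0.2471 0.0871] yaw 82.2 q [-0.67  0.84  0.11  2.07 -0.32  0.25 -0.43] F [ 0.1 -1.7  4.7] open 0.608 15.0
[-0.5223603   0.29007875 -0.00150284]
dp [ 2.6  0.1 -0.9] twist [-1.000e-03  0.000e+00 -2.388e+00]
```

Call:
step_arm --motion '[{"dp":[0,0,0],"twist":[0,0,0],"hand":1},{"dp":[0,0,0],"twist":[0,0,0],"hand":1},{"dp":[0,0,-30],"twist":[0,0,0],"hand":1},{"dp":[0,0,-75],"twist":[0,0,0],"hand":1},{"dp":[0,0,-75],"twist":[0,0,0],"hand":1}]'

```text
clock: 6.78
tool_pos: [0.439, 0.2488, 0.1643]
eef_rot: [0.754, 0.657, 0.003, 0.0]
contact_force: [-1.3, 1.0, -1.0]
opening: 1.0
finger_force: 0.0
```

```bash
python3 - <<'E'
from h import *
s,T=snap('wrist'); save(s,'w2.png'); P=cloud(s,T); print(lid(s,P,*JARS['1']))
stat(); go((.4376,.2496,.055),82)
for n in ['scene','side']:
    s,T=snap(n); P=cloud(s,T)
    for k,(c,top) in JARS.items(): print(n,k,lid(s,P,c,top))
E
```

```text
{'c': array([0.4379, 0.2469]), 'mean': array([0.4379, 0.2486]), 'r': 0.0271, 'z': np.float64(0.0879), 'line': (np.float64(91.0), 312), 'mark': (np.float64(91.0), 101)}
t 6.83 pos [0.438  0.2484 0.1629] yaw 82.2 q [-0.72  0.7   0.18  2.03 -0.29  0.43 -0.45] F [-0.8 -0.4 -0.5] open 0.999 0.0
dp [  0.9  -0.8 107.9] twist [ 0.002 -0.002  0.004]
scene 1 {'c': array([0.4377, 0.2486]), 'mean': array([0.4389, 0.2514]), 'r': 0.0287, 'z': np.float64(0.0864), 'line': (np.float64(92.0), 11), 'mark': (np.float64(88.0), 4)}
scene 2 {'c': array([0.4422, 0.0947]), 'mean': array([0.4434, 0.0965]), 'r': 0.0285, 'z': np.float64(0.1024), 'line': (np.float64(170.0), 14), 'mark': (np.float64(10.0), 6)}
scene 3 {'c': array([ 0.4462, -0.2385]), 'mean': array([ 0.4504, -0.2369]), 'r': 0.0304, 'z': np.float64(0.0865), 'line': (np.float64(141.0), 7), 'mark': (np.float64(28.0), 5)}
side 1 {'c': array([0.4386, 0.2449]), 'mean': array([0.4356, 0.2414]), 'r': 0.0294, 'z': np.float64(0.088), 'line': None, 'mark': None}
side 2 {'c': array([0.4409, 0.0915]), 'mean': array([0.4385, 0.088 ]), 'r': 0.0287, 'z': np.float64(0.104), 'line': (np.float64(171.0), 8), 'mark': None}
side 3 {'c': array([ 0.45  , -0.2431]), 'mean': array([ 0.4474, -0.2458]), 'r': 0.0283, 'z': np.float64(0.0884), 'line': (np.float64(152.0), 8), 'mark': None}
```

View pics/w2.png

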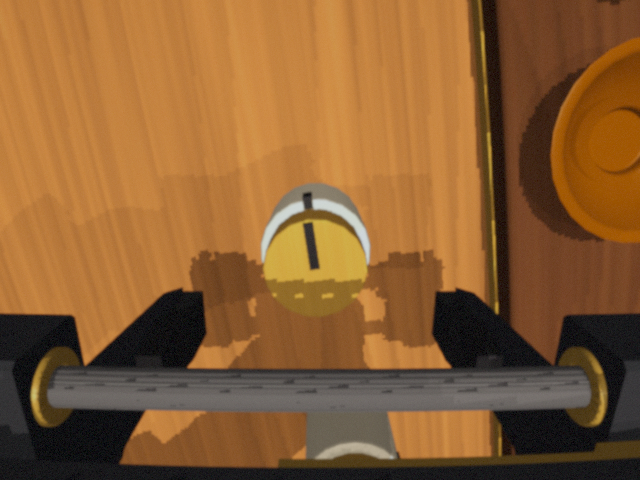

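Line (311,246) and mark (308,200) are aligned at 91° each, and the jar was dragged slightly at the end, so the lid is at its stop. Now I grip the body and lift.

Call:
step_arm --motion '[{"dp":[1,-1,50],"twist":[0,0,0],"hand":1},{"dp":[1,-1,85],"twist":[0,0,0],"hand":1},{"dp":[1,-1,107],"twist":[0,0,0],"hand":1},{"dp":[1,-1,107],"twist":[0,0,0],"hand":1},{"dp":[1,-1,107],"twist":[0,0,0],"hand":1}]'

```text
clock: 7.55
tool_pos: [0.4364, 0.2487, 0.0549]
eef_rot: [0.754, 0.657, -0.0, -0.0]
contact_force: [0.4, 0.1, -1.4]
opening: 1.0
finger_force: 0.0
```

Call:
step_arm --force 30 --motion '[{"dp":[0,0,0],"twist":[0,0,0],"hand":0.4},{"dp":[0,0,0],"twist":[0,0,0],"hand":0.2},{"dp":[0,0,0],"twist":[0,0,0],"hand":0.2},{"dp":[0,0,0],"twist":[0,0,0],"hand":0.2}]'

```text
clock: 8.05
tool_pos: [0.437, 0.2491, 0.0555]
eef_rot: [0.754, 0.657, 0.001, 0.0]
contact_force: [1.4, -0.3, 5.4]
opening: 0.719
finger_force: 30.0
```

Call:
step_arm --motion '[{"dp":[0,0,-20],"twist":[0,0,0],"hand":0.2},{"dp":[0,0,-40],"twist":[0,0,0],"hand":0.2},{"dp":[0,0,-65],"twist":[0,0,0],"hand":0.2},{"dp":[0,0,-65],"twist":[0,0,0],"hand":0.2}]'

```text
clock: 8.55
tool_pos: [0.4371, 0.2492, 0.1211]
eef_rot: [0.754, 0.657, 0.001, 0.0]
contact_force: [0.2, 0.2, 0.3]
opening: 0.596
finger_force: 0.0
```

```bash
python3 - <<'E'
from h import *
stat(); go((.638,.14,.122),82); go((.638,.14,.122),90)
E
```

```text
t 8.55 pos [0.4371 0.2492 0.1211] yaw 82.2 q [-0.7   0.78  0.14  2.06 -0.32  0.33 -0.43] F [0.2 0.2 0.3] open 0.596 0.0
dp [-80.8 213.9  -0.6] twist [ 0.002 -0.002  0.003]
dp [-80.8 213.9  -0.6] twist [ 0.002 -0.002 -0.137]
```

The grip was lost during the lift, so I look at where the jar is.

```bash
python3 - <<'E'
from h import *
s,T=snap('wrist'); save(s,'w3.png'); P=cloud(s,T); print(lid(s,P,*JARS['1']))
s,T=snap('scene'); P=cloud(s,T); print(lid(s,P,*JARS['1']))
b=cv2.cvtColor(s['pixels'],cv2.COLOR_RGB2BGR)[200:350,330:530]
cv2.imwrite('pics/s3.png',cv2.resize(b,(800,600)))
E
```

```text
{'c': array([0.4366, 0.2466]), 'mean': array([0.4369, 0.2486]), 'r': 0.0271, 'z': np.float64(0.0878), 'line': (np.float64(91.0), 604), 'mark': (np.float64(92.0), 174)}
{'c': array([0.4357, 0.2525]), 'mean': array([0.4371, 0.2597]), 'r': 0.0264, 'z': np.float64(0.0865), 'line': (np.float64(86.0), 16), 'mark': (np.float64(90.0), 3)}
```

View pics/w3.png

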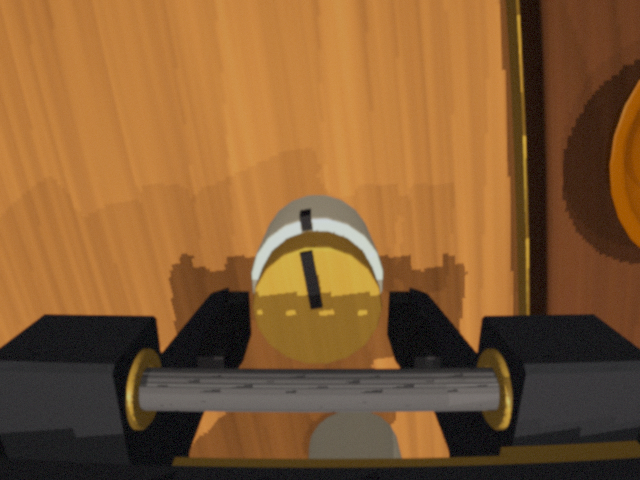

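The jar is still upright in place, with its lid line (311,278) and mark (306,220) aligned. I regrip with more force.

Call:
step_arm --motion '[{"dp":[0,0,0],"twist":[0,0,0],"hand":1},{"dp":[0,0,0],"twist":[0,0,0],"hand":1},{"dp":[0,0,30],"twist":[0,0,0],"hand":1},{"dp":[0,0,66],"twist":[0,0,0],"hand":1},{"dp":[0,0,67],"twist":[0,0,0],"hand":1}]'

```text
clock: 9.28
tool_pos: [0.435, 0.248, 0.0509]
eef_rot: [0.754, 0.657, -0.002, -0.001]
contact_force: [0.5, 0.8, 0.8]
opening: 1.001
finger_force: 0.0
```

Call:
step_arm --force 50 --motion '[{"dp":[0,0,0],"twist":[0,0,0],"hand":0.4},{"dp":[0,0,0],"twist":[0,0,0],"hand":0},{"dp":[0,0,0],"twist":[0,0,0],"hand":0},{"dp":[0,0,0],"twist":[0,0,0],"hand":0}]'

```text
clock: 9.78
tool_pos: [0.4368, 0.2492, 0.0539]
eef_rot: [0.754, 0.657, 0.001, 0.0]
contact_force: [-0.3, -0.2, 7.0]
opening: 0.716
finger_force: 50.0
```

Call:
step_arm --motion '[{"dp":[0,0,-5],"twist":[0,0,0],"hand":0},{"dp":[0,0,-10],"twist":[0,0,0],"hand":0},{"dp":[0,0,-10],"twist":[0,0,0],"hand":0}]'

```text
clock: 10.15
tool_pos: [0.4366, 0.2489, 0.0632]
eef_rot: [0.754, 0.657, 0.0, 0.0]
contact_force: [-0.2, -0.2, -5.3]
opening: 0.714
finger_force: 50.0
```

Call:
step_arm --motion '[{"dp":[0,0,-20],"twist":[0,0,0],"hand":0},{"dp":[0,0,-40],"twist":[0,0,0],"hand":0},{"dp":[0,0,-55],"twist":[0,0,0],"hand":0},{"dp":[0,0,-55],"twist":[0,0,0],"hand":0}]'

```text
clock: 10.65
tool_pos: [0.4369, 0.2491, 0.1186]
eef_rot: [0.754, 0.657, 0.001, 0.0]
contact_force: [-0.9, 0.3, -5.1]
opening: 0.716
finger_force: 50.0
```

```bash
python3 - <<'E'
from h import *
stat(); go((.638,.14,.118),90)
E
```

```text
t 10.65 pos [0.4369 0.2491 0.1186] yaw 82.2 q [-0.7   0.78  0.14  2.06 -0.32  0.32 -0.42] F [-0.9  0.3 -5.1] open 0.716 50.0
dp [-80.6 214.1   0.9] twist [ 0.002 -0.001 -0.137]
```

Call:
step_arm --motion '[{"dp":[-20,43,0],"twist":[0,0,-0.03],"hand":0},{"dp":[-40,90,0],"twist":[0,0,-0.06],"hand":0},{"dp":[-60,145,0],"twist":[0,0,-0.1],"hand":0},{"dp":[-75,195,0],"twist":[0,0,-0.13],"hand":0},{"dp":[-80,214,0],"twist":[0,0,-0.13],"hand":0}]'

```text
clock: 11.28
tool_pos: [0.6403, 0.1365, 0.1168]
eef_rot: [0.711, 0.703, -0.0, 0.001]
contact_force: [-1.2, 0.6, -5.4]
opening: 0.714
finger_force: 50.0
```

Call:
step_arm --motion '[{"dp":[0,0,0],"twist":[0,0,0],"hand":0},{"dp":[0,0,0],"twist":[0,0,0],"hand":0}]'

```text
clock: 11.52
tool_pos: [0.6353, 0.1414, 0.1167]
eef_rot: [0.709, 0.705, -0.001, -0.002]
contact_force: [-1.5, -0.0, -4.6]
opening: 0.716
finger_force: 50.0
```

```bash
python3 - <<'E'
from h import *
stat(); go((.638,.14,.096),90)
E
```

```text
t 11.53 pos [0.6353 0.1414 0.1167] yaw 89.7 q [-0.35  0.91  0.12  1.59 -0.16  0.65 -0.15] F [-1.5 -0.  -4.6] open 0.716 50.0
dp [-1.4  2.8 20.7] twist [-0.004 -0.001 -0.006]
```

Lower until contact with the board, then release.

Call:
step_arm --motion '[{"dp":[-1,2,8],"twist":[0,0,0],"hand":0},{"dp":[-1,2,15],"twist":[0,0,0],"hand":0},{"dp":[-1,2,20],"twist":[0,0,0],"hand":0},{"dp":[-1,2,21],"twist":[0,0,0],"hand":0},{"dp":[-1,2,21],"twist":[0,0,0],"hand":0}]'

```text
clock: 12.15
tool_pos: [0.6396, 0.1394, 0.0969]
eef_rot: [0.71, 0.705, 0.0, 0.0]
contact_force: [0.4, -0.2, -4.0]
opening: 0.718
finger_force: 50.0
```

Call:
step_arm --motion '[{"dp":[0,0,1.5],"twist":[0,0,0],"hand":0},{"dp":[0,0,3],"twist":[0,0,0],"hand":0},{"dp":[0,0,3],"twist":[0,0,0],"hand":0}]'

```text
clock: 12.52
tool_pos: [0.6397, 0.1394, 0.0941]
eef_rot: [0.71, 0.705, 0.0, 0.0]
contact_force: [-0.8, -0.4, -3.1]
opening: 0.715
finger_force: 50.0
```

Call:
step_arm --motion '[{"dp":[0,0,1],"twist":[0,0,0],"hand":0},{"dp":[0,0,1],"twist":[0,0,0],"hand":0},{"dp":[0,0,1],"twist":[0,0,0],"hand":0}]'

```text
clock: 12.9
tool_pos: [0.6397, 0.1393, 0.094]
eef_rot: [0.71, 0.705, 0.0, 0.0]
contact_force: [-3.5, -1.3, 4.7]
opening: 0.714
finger_force: 50.0
```

Call:
step_arm --motion '[{"dp":[0,0,0],"twist":[0,0,0],"hand":0.5},{"dp":[0,0,0],"twist":[0,0,0],"hand":1},{"dp":[0,0,0],"twist":[0,0,0],"hand":1},{"dp":[0,0,-40],"twist":[0,0,0],"hand":1},{"dp":[0,0,-100],"twist":[0,0,0],"hand":1}]'

```text
clock: 13.52
tool_pos: [0.6383, 0.1392, 0.1921]
eef_rot: [0.71, 0.705, -0.002, -0.001]
contact_force: [1.1, 0.8, 0.5]
opening: 1.002
finger_force: 0.0
```

Call:
step_arm --motion '[{"dp":[0,0,-20],"twist":[0,0,0],"hand":1},{"dp":[0,0,-20],"twist":[0,0,0],"hand":1}]'

```text
clock: 13.78
tool_pos: [0.6407, 0.1395, 0.2147]
eef_rot: [0.71, 0.705, 0.002, 0.001]
contact_force: [-0.2, -0.6, -0.8]
opening: 1.001
finger_force: 0.0
```

```bash
python3 - <<'E'
from h import *
s,T=snap('wrist'); P=cloud(s,T); print(lid(s,P,(.64,.14),.128))
JARS['S']=((.638,.14),.128)
for n in ['scene','side']:
    s,T=snap(n); P=cloud(s,T)
    for k,(c,top) in JARS.items(): print(n,k,lid(s,P,c,top))
stat(); go((.4425,.0935,.19),150); go((.4425,.0935,.19),200)
E
```

```text
{'c': array([0.64  , 0.1363]), 'mean': array([0.6401, 0.1383]), 'r': 0.0271, 'z': np.float64(0.1279), 'line': (np.float64(99.0), 271), 'mark': (np.float64(99.0), 75)}
scene 1 None
scene 2 {'c': array([0.442 , 0.0942]), 'mean': array([0.4433, 0.0979]), 'r': 0.028, 'z': np.float64(0.1024), 'line': (np.float64(167.0), 11), 'mark': (np.float64(12.0), 7)}
scene 3 {'c': array([ 0.4486, -0.2388]), 'mean': array([ 0.4506, -0.2371]), 'r': 0.0292, 'z': np.float64(0.087), 'line': (np.float64(144.0), 6), 'mark': (np.float64(31.0), 5)}
scene S {'c': array([0.6393, 0.1382]), 'mean': array([0.6411, 0.1401]), 'r': 0.0275, 'z': np.float64(0.1267), 'line': (np.float64(99.0), 13), 'mark': (np.float64(100.0), 6)}
side 1 None
side 2 {'c': array([0.4413, 0.0918]), 'mean': array([0.4385, 0.0875]), 'r': 0.0289, 'z': np.float64(0.1043), 'line': None, 'mark': None}
side 3 {'c': array([ 0.4497, -0.2431]), 'mean': array([ 0.4474, -0.2458]), 'r': 0.028, 'z': np.float64(0.0884), 'line': (np.float64(150.0), 8), 'mark': None}
side S {'c': array([0.6373, 0.1366]), 'mean': array([0.6363, 0.1317]), 'r': 0.0289, 'z': np.float64(0.1283), 'line': None, 'mark': None}
t 13.93 pos [0.6385 0.1393 0.2112] yaw 89.6 q [-0.37  0.79  0.15  1.53 -0.15  0.84 -0.16] F [0.8 0.1 0.2] open 1.0 0.0
dp [ -47.1 -195.7   21.8] twist [-3.000e-03 -1.000e-03 -1.054e+00]
dp [ -47.1 -195.7   21.8] twist [-0.002 -0.002 -1.927]
```

Jar 1 stands upright on the shelf at (0.640, 0.138), top at 0.128, with its lid shut (line and mark both at 99°). Now jar 2.

Call:
step_arm --motion '[{"dp":[-10,-45,0],"twist":[0,0,-0.18],"hand":1},{"dp":[-22,-95,5],"twist":[0,0,-0.36],"hand":1},{"dp":[-35,-145,14],"twist":[0,0,-0.54],"hand":1},{"dp":[-47,-185,20],"twist":[0,0,-0.72],"hand":1},{"dp":[-47,-196,22],"twist":[0,0,-0.9],"hand":1}]'

```text
clock: 14.55
tool_pos: [0.4389, 0.0922, 0.1895]
eef_rot: [0.33, 0.944, -0.002, -0.003]
contact_force: [0.7, -0.8, 0.1]
opening: 1.002
finger_force: 0.0
```

Call:
step_arm --motion '[{"dp":[0,0,0],"twist":[0,0,-0.18],"hand":1},{"dp":[0,0,0],"twist":[0,0,-0.36],"hand":1},{"dp":[0,0,0],"twist":[0,0,-0.54],"hand":1},{"dp":[0,0,0],"twist":[0,0,-0.72],"hand":1},{"dp":[0,0,0],"twist":[0,0,-0.9],"hand":1}]'

```text
clock: 15.18
tool_pos: [0.4424, 0.0936, 0.1897]
eef_rot: [-0.114, 0.993, 0.0, -0.001]
contact_force: [0.5, -0.1, 0.4]
opening: 0.998
finger_force: 0.0
```

Call:
step_arm --motion '[{"dp":[0,0,0],"twist":[0,0,-0.18],"hand":1},{"dp":[0,0,0],"twist":[0,0,-0.36],"hand":1},{"dp":[0,0,0],"twist":[0,0,-0.4],"hand":1},{"dp":[0,0,0],"twist":[0,0,-0.4],"hand":1},{"dp":[0,0,0],"twist":[0,0,-0.4],"hand":1}]'

```text
clock: 15.8
tool_pos: [0.4431, 0.0937, 0.1907]
eef_rot: [-0.305, 0.952, 0.0, -0.0]
contact_force: [0.1, -0.2, -0.1]
opening: 1.003
finger_force: 0.0
```

```bash
python3 - <<'E'
from h import *
s,T=snap('wrist'); P=cloud(s,T); o=lid(s,P,*JARS['2']); print(o)
stat(); go((*o['c'],.104),216)
E
```

```text
{'c': array([0.4416, 0.0927]), 'mean': array([0.4402, 0.0918]), 'r': 0.027, 'z': np.float64(0.104), 'line': (np.float64(172.0), 333), 'mark': None}
t 15.85 pos [0.4431 0.0938 0.1908] yaw -144.4 q [-0.01  0.63 -0.46  2.13  0.57  0.51  1.28] F [ 0.2 -0.2 -0.3] open 1.002 0.0
dp [ 1.8  0.  86.8] twist [ 0.    -0.    -0.007]
```

Call:
step_arm --motion '[{"dp":[2,0,30],"twist":[0,0,0],"hand":1},{"dp":[2,0,60],"twist":[0,0,0],"hand":1},{"dp":[2,0,80],"twist":[0,0,0],"hand":1},{"dp":[2,0,87],"twist":[0,0,0],"hand":1},{"dp":[2,0,87],"twist":[0,0,0],"hand":1}]'

```text
clock: 16.48
tool_pos: [0.4416, 0.0927, 0.1039]
eef_rot: [-0.306, 0.952, -0.0, -0.0]
contact_force: [-0.2, 0.4, -0.2]
opening: 1.0
finger_force: 0.0
```

Call:
step_arm --force 15 --motion '[{"dp":[0,0,0],"twist":[0,0,0],"hand":0.2},{"dp":[0,0,0],"twist":[0,0,0],"hand":0},{"dp":[0,0,0],"twist":[0,0,0],"hand":0},{"dp":[0,0,0],"twist":[0,0,0],"hand":0}]'

```text
clock: 16.98
tool_pos: [0.4415, 0.0929, 0.1041]
eef_rot: [-0.306, 0.952, 0.0, 0.0]
contact_force: [-1.7, 0.9, 0.2]
opening: 0.606
finger_force: 15.0
```

Call:
step_arm --motion '[{"dp":[0,0,0],"twist":[0,0,0.18],"hand":0},{"dp":[0,0,0],"twist":[0,0,0.36],"hand":0},{"dp":[0,0,0],"twist":[0,0,0.54],"hand":0},{"dp":[0,0,0],"twist":[0,0,0.72],"hand":0},{"dp":[0,0,0],"twist":[0,0,0.9],"hand":0}]'

```text
clock: 17.6
tool_pos: [0.4416, 0.0923, 0.104]
eef_rot: [0.141, 0.99, -0.0, 0.0]
contact_force: [0.1, 0.1, 1.9]
opening: 0.611
finger_force: 15.0
```

Call:
step_arm --motion '[{"dp":[0,0,0],"twist":[0,0,0.18],"hand":0},{"dp":[0,0,0],"twist":[0,0,0.36],"hand":0},{"dp":[0,0,0],"twist":[0,0,0.54],"hand":0},{"dp":[0,0,0],"twist":[0,0,0.72],"hand":0},{"dp":[0,0,0],"twist":[0,0,0.9],"hand":0}]'

```text
clock: 18.23
tool_pos: [0.4411, 0.0919, 0.104]
eef_rot: [0.558, 0.83, -0.001, -0.0]
contact_force: [-0.9, -1.7, 2.4]
opening: 0.61
finger_force: 15.0
```

Call:
step_arm --motion '[{"dp":[0,0,0],"twist":[0,0,0.18],"hand":0},{"dp":[0,0,0],"twist":[0,0,0.36],"hand":0},{"dp":[0,0,0],"twist":[0,0,0.54],"hand":0},{"dp":[0,0,0],"twist":[0,0,0.72],"hand":0},{"dp":[0,0,0],"twist":[0,0,0.9],"hand":0}]'

```text
clock: 18.85
tool_pos: [0.4405, 0.0919, 0.1041]
eef_rot: [0.863, 0.504, -0.001, -0.0]
contact_force: [-1.1, -2.0, 3.9]
opening: 0.611
finger_force: 15.0
```

Call:
step_arm --motion '[{"dp":[0,0,0],"twist":[0,0,0.18],"hand":0},{"dp":[0,0,0],"twist":[0,0,0.36],"hand":0},{"dp":[0,0,0],"twist":[0,0,0.36],"hand":0},{"dp":[0,0,0],"twist":[0,0,0.36],"hand":0}]'

```text
clock: 19.35
tool_pos: [0.4412, 0.0926, 0.104]
eef_rot: [0.938, 0.346, -0.0, -0.0]
contact_force: [-2.0, -1.3, 4.6]
opening: 0.608
finger_force: 15.0
```

```bash
python3 - <<'E'
from h import *
stat(); go((.4416,.0927,.104),216)
E
```

```text
t 19.35 pos [0.4412 0.0926 0.104 ] yaw 40.5 q [-0.41  0.79  0.17  2.21 -0.68  0.19 -0.49] F [-2.  -1.3  4.6] open 0.608 15.0
dp [0.4 0.2 0. ] twist [-1.000e-03 -1.000e-03 -3.063e+00]
```

Call:
step_arm --motion '[{"dp":[0,0,0],"twist":[0,0,0],"hand":1},{"dp":[0,0,0],"twist":[0,0,0],"hand":1},{"dp":[0,0,0],"twist":[0,0,0],"hand":1},{"dp":[0,0,-40],"twist":[0,0,0],"hand":1},{"dp":[0,0,-80],"twist":[0,0,-0.18],"hand":1}]'

```text
clock: 19.98
tool_pos: [0.4413, 0.0924, 0.1845]
eef_rot: [0.903, 0.43, -0.001, 0.0]
contact_force: [0.3, 0.5, 0.1]
opening: 0.993
finger_force: 0.0
```

Call:
step_arm --motion '[{"dp":[0,0,0],"twist":[0,0,-0.18],"hand":1},{"dp":[0,0,0],"twist":[0,0,-0.36],"hand":1},{"dp":[0,0,0],"twist":[0,0,-0.54],"hand":1},{"dp":[0,0,0],"twist":[0,0,-0.66],"hand":1},{"dp":[0,0,0],"twist":[0,0,-0.66],"hand":1}]'

```text
clock: 20.6
tool_pos: [0.4416, 0.0925, 0.1839]
eef_rot: [0.717, 0.697, 0.0, -0.0]
contact_force: [-0.7, -0.0, -0.2]
opening: 0.998
finger_force: 0.0
```

```bash
python3 - <<'E'
from h import *
r.get_state(); s,T=snap('wrist'); save(s,'w4.png'); P=cloud(s,T); o=lid(s,P,*JARS['2']); print(o)
s,T=snap('scene'); P=cloud(s,T); print(lid(s,P,*JARS['2']),lid(s,P,*JARS['3']))
stat(); go((o['c'][0],o['c'][1]+.001,.068),90)
E
```

```text
{'c': array([0.4423, 0.0934]), 'mean': array([0.4424, 0.0954]), 'r': 0.0272, 'z': np.float64(0.1039), 'line': (np.float64(-1.0), 355), 'mark': (np.float64(-3.0), 34)}
{'c': array([0.4439, 0.0939]), 'mean': array([0.4444, 0.0966]), 'r': 0.0291, 'z': np.float64(0.1025), 'line': (np.float64(6.0), 10), 'mark': (np.float64(-3.0), 8)} {'c': array([ 0.449 , -0.2396]), 'mean': array([ 0.4505, -0.2369]), 'r': 0.0289, 'z': np.float64(0.0866), 'line': (np.float64(140.0), 6), 'mark': (np.float64(33.0), 5)}
t 20.7 pos [0.4416 0.0925 0.1839] yaw 88.3 q [-0.42  0.62  0.17  2.16 -0.27  0.38 -0.05] F [0.7 0.3 0.2] open 0.994 0.0
dp [  1.9   0.6 115.9] twist [ 0.    -0.    -0.029]
```

View pics/w4.png

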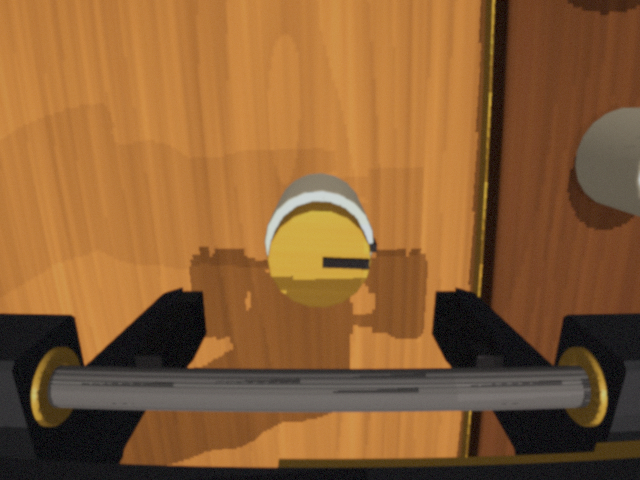

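Line (347,263) and mark (373,246) agree at about -2°, so jar 2 is shut. Grip the body with 50 N and lift.

Call:
step_arm --motion '[{"dp":[2,1,50],"twist":[0,0,0],"hand":1},{"dp":[2,1,90],"twist":[0,0,0],"hand":1},{"dp":[2,1,116],"twist":[0,0,0],"hand":1},{"dp":[2,1,116],"twist":[0,0,0],"hand":1},{"dp":[2,1,116],"twist":[0,0,0],"hand":1}]'

```text
clock: 21.32
tool_pos: [0.443, 0.0945, 0.0685]
eef_rot: [0.717, 0.697, 0.0, 0.0]
contact_force: [-0.2, 0.3, 1.4]
opening: 1.004
finger_force: 0.0
```

Call:
step_arm --force 50 --motion '[{"dp":[0,0,0],"twist":[0,0,0],"hand":0.4},{"dp":[0,0,0],"twist":[0,0,0],"hand":0},{"dp":[0,0,0],"twist":[0,0,0],"hand":0},{"dp":[0,0,0],"twist":[0,0,0],"hand":0},{"dp":[0,0,0],"twist":[0,0,0],"hand":0}]'

```text
clock: 21.95
tool_pos: [0.4422, 0.0946, 0.0685]
eef_rot: [0.717, 0.698, -0.0, -0.0]
contact_force: [-1.2, 1.1, 7.1]
opening: 0.715
finger_force: 50.0
```

Call:
step_arm --motion '[{"dp":[0,0,-5],"twist":[0,0,0],"hand":0},{"dp":[0,0,-10],"twist":[0,0,0],"hand":0},{"dp":[0,0,-10],"twist":[0,0,0],"hand":0}]'

```text
clock: 22.32
tool_pos: [0.4429, 0.0945, 0.0781]
eef_rot: [0.717, 0.697, 0.0, 0.0]
contact_force: [-1.2, 0.3, -6.2]
opening: 0.717
finger_force: 50.0
```

Call:
step_arm --motion '[{"dp":[0,0,-20],"twist":[0,0,0],"hand":0},{"dp":[0,0,-40],"twist":[0,0,0],"hand":0},{"dp":[0,0,-55],"twist":[0,0,0],"hand":0},{"dp":[0,0,-55],"twist":[0,0,0],"hand":0}]'

```text
clock: 22.82
tool_pos: [0.443, 0.0946, 0.1334]
eef_rot: [0.717, 0.698, 0.001, 0.0]
contact_force: [-0.7, -0.1, -7.5]
opening: 0.715
finger_force: 50.0
```

```bash
python3 - <<'E'
from h import *
stat(); go((.638,.0,.133),90)
E
```

```text
t 22.82 pos [0.443  0.0946 0.1334] yaw 88.5 q [-0.38  0.72  0.11  2.19 -0.31  0.24 -0.02] F [-0.7 -0.1 -7.5] open 0.715 50.0
dp [-89.3 197.4   0.7] twist [ 0.002 -0.    -0.027]
```

Call:
step_arm --motion '[{"dp":[-25,43,0],"twist":[0,0,0],"hand":0},{"dp":[-50,90,0],"twist":[0,0,-0.02],"hand":0},{"dp":[-72,140,0],"twist":[0,0,-0.02],"hand":0},{"dp":[-86,182,0],"twist":[0,0,-0.03],"hand":0},{"dp":[-89,197,0],"twist":[0,0,-0.03],"hand":0}]'

```text
clock: 23.45
tool_pos: [0.6391, -0.0022, 0.1313]
eef_rot: [0.707, 0.707, -0.0, 0.001]
contact_force: [-0.4, -0.7, -6.6]
opening: 0.714
finger_force: 50.0
```

Call:
step_arm --motion '[{"dp":[0,0,8],"twist":[0,0,0],"hand":0},{"dp":[0,0,16],"twist":[0,0,0],"hand":0},{"dp":[0,0,20],"twist":[0,0,0],"hand":0},{"dp":[0,0,21],"twist":[0,0,0],"hand":0},{"dp":[0,0,21],"twist":[0,0,0],"hand":0}]'

```text
clock: 24.08
tool_pos: [0.6371, 0.0004, 0.112]
eef_rot: [0.706, 0.708, 0.0, 0.0]
contact_force: [-0.3, -0.3, -6.9]
opening: 0.718
finger_force: 50.0
```

```bash
python3 - <<'E'
from h import *
stat(); go((.638,.0,.1095),90)
E
```

```text
t 24.07 pos [6.371e-01 4.000e-04 1.120e-01] yaw 90.2 q [-0.15  0.9   0.15  1.65 -0.21  0.61  0.11] F [-0.3 -0.3 -6.9] open 0.718 50.0
dp [-0.4  0.9  2.5] twist [ 0.    -0.     0.003]
```

Call:
step_arm --motion '[{"dp":[0,0,1.5],"twist":[0,0,0],"hand":0},{"dp":[0,0,3],"twist":[0,0,0],"hand":0},{"dp":[0,0,3],"twist":[0,0,0],"hand":0},{"dp":[0,0,3],"twist":[0,0,0],"hand":0}]'

```text
clock: 24.58
tool_pos: [0.6372, 0.0002, 0.1089]
eef_rot: [0.706, 0.708, 0.0, 0.0]
contact_force: [-0.1, 0.2, -5.9]
opening: 0.712
finger_force: 50.0
```

Call:
step_arm --motion '[{"dp":[0,0,1],"twist":[0,0,0],"hand":0},{"dp":[0,0,1],"twist":[0,0,0],"hand":0},{"dp":[0,0,1],"twist":[0,0,0],"hand":0}]'

```text
clock: 24.95
tool_pos: [0.6374, 0.0002, 0.1086]
eef_rot: [0.706, 0.708, 0.0, 0.0]
contact_force: [-1.9, -0.6, 3.8]
opening: 0.715
finger_force: 50.0
```

Contact with the board is reached, so I release and retreat.

Call:
step_arm --motion '[{"dp":[0,0,0],"twist":[0,0,0],"hand":0.5},{"dp":[0,0,0],"twist":[0,0,0],"hand":1},{"dp":[0,0,0],"twist":[0,0,0],"hand":1},{"dp":[0,0,-40],"twist":[0,0,0],"hand":1},{"dp":[0,0,-100],"twist":[0,0,0],"hand":1}]'

```text
clock: 25.58
tool_pos: [0.636, 0.0004, 0.2072]
eef_rot: [0.706, 0.708, -0.001, -0.001]
contact_force: [0.6, 0.2, -0.3]
opening: 0.998
finger_force: 0.0
```

Call:
step_arm --motion '[{"dp":[0,0,-20],"twist":[0,0,0],"hand":1},{"dp":[0,0,-20],"twist":[0,0,0],"hand":1}]'

```text
clock: 25.82
tool_pos: [0.6383, 0.0001, 0.2296]
eef_rot: [0.706, 0.708, 0.002, 0.001]
contact_force: [-1.0, -0.7, -1.0]
opening: 0.997
finger_force: 0.0
```

```bash
python3 - <<'E'
from h import *
s,T=snap('wrist'); P=cloud(s,T); print(lid(s,P,(.638,.0),.144))
for n in ['scene','side']:
    s,T=snap(n); P=cloud(s,T)
    for k,(c,top) in dict(S1=((.64,.138),.128),S2=((.638,0),.144),J3=JARS['3']).items(): print(n,k,lid(s,P,c,top))
stat(); go((.4495,-.2415,.17),170)
E
```

```text
{'c': array([ 0.6376, -0.001 ]), 'mean': array([0.6378, 0.0009]), 'r': 0.0271, 'z': np.float64(0.144), 'line': (np.float64(0.0), 318), 'mark': (np.float64(-2.0), 38)}
scene S1 {'c': array([0.6373, 0.1409]), 'mean': array([0.641 , 0.1404]), 'r': 0.0284, 'z': np.float64(0.1267), 'line': (np.float64(89.0), 13), 'mark': (np.float64(96.0), 6)}
scene S2 {'c': array([0.6354, 0.0031]), 'mean': array([0.6374, 0.0046]), 'r': 0.0287, 'z': np.float64(0.1428), 'line': (np.float64(-7.0), 11), 'mark': (np.float64(-10.0), 7)}
scene J3 None
side S1 {'c': array([0.6413, 0.1323]), 'mean': array([0.636, 0.131]), 'r': 0.0296, 'z': np.float64(0.1282), 'line': None, 'mark': None}
side S2 {'c': array([ 0.6371, -0.0017]), 'mean': array([ 0.6341, -0.0055]), 'r': 0.0284, 'z': np.float64(0.1442), 'line': None, 'mark': None}
side J3 {'c': array([ 0.4504, -0.2435]), 'mean': array([ 0.4472, -0.2459]), 'r': 0.0277, 'z': np.float64(0.0884), 'line': (np.float64(155.0), 8), 'mark': None}
t 25.98 pos [6.362e-01 4.000e-04 2.263e-01] yaw 90.2 q [-0.18  0.75  0.19  1.57 -0.18  0.84  0.09] F [-0.5  0.8  0.1] open 1.0 0.0
dp [-241.3 -187.3   56.8] twist [-0.002 -0.002 -1.393]
```

Jar 2 stands at (0.638, 0), top at 0.144, with its lid shut. Now jar 3.

Call:
step_arm --motion '[{"dp":[-45,-38,0],"twist":[0,0,-0.18],"hand":1},{"dp":[-95,-76,10],"twist":[0,0,-0.36],"hand":1},{"dp":[-145,-114,25],"twist":[0,0,-0.54],"hand":1},{"dp":[-195,-152,40],"twist":[0,0,-0.72],"hand":1},{"dp":[-241,-187,50],"twist":[0,0,-0.9],"hand":1}]'

```text
clock: 26.6
tool_pos: [0.4498, -0.241, 0.1763]
eef_rot: [0.325, 0.946, 0.0, -0.001]
contact_force: [0.7, -0.5, -0.3]
opening: 1.001
finger_force: 0.0
```

Call:
step_arm --motion '[{"dp":[0,0,0],"twist":[0,0,-0.18],"hand":1},{"dp":[0,0,0],"twist":[0,0,-0.36],"hand":1},{"dp":[0,0,0],"twist":[0,0,-0.54],"hand":1},{"dp":[0,0,0],"twist":[0,0,-0.72],"hand":1},{"dp":[0,0,0],"twist":[0,0,-0.9],"hand":1}]'

```text
clock: 27.22
tool_pos: [0.4509, -0.2398, 0.1767]
eef_rot: [-0.119, 0.993, 0.001, -0.001]
contact_force: [-0.9, -1.2, 0.2]
opening: 1.003
finger_force: 0.0
```

Call:
step_arm --motion '[{"dp":[0,0,0],"twist":[0,0,-0.12],"hand":1},{"dp":[0,0,0],"twist":[0,0,-0.12],"hand":1},{"dp":[0,0,0],"twist":[0,0,-0.12],"hand":1}]'

```text
clock: 27.6
tool_pos: [0.4513, -0.24, 0.1774]
eef_rot: [-0.174, 0.985, 0.001, -0.001]
contact_force: [-0.0, -0.3, -0.6]
opening: 0.999
finger_force: 0.0
```

```bash
python3 - <<'E'
from h import *
stat(); s,T=snap('wrist'); P=cloud(s,T); o=lid(s,P,*JARS['3'],.07); print(o); save(s,'w5.png')
if o: go((*o['c'],.088),200)
s,T=snap('side'); P=cloud(s,T); print(lid(s,P,*JARS['3'],.07))
E
```

```text
t 27.6 pos [ 0.4513 -0.24    0.1774] yaw -159.9 q [ 0.65  0.7  -0.41  1.98  0.49  0.57  1.83] F [-0.  -0.3 -0.6] open 0.999 0.0
{'c': array([ 0.4507, -0.2428]), 'mean': array([ 0.4492, -0.2433]), 'r': 0.027, 'z': np.float64(0.088), 'line': (np.float64(147.0), 340), 'mark': None}
dp [ 1.6 -2.4 89.6] twist [ 0.001 -0.001  0.002]
{'c': array([ 0.4494, -0.2431]), 'mean': array([ 0.4475, -0.2459]), 'r': 0.0281, 'z': np.float64(0.0884), 'line': (np.float64(147.0), 20), 'mark': None}
```

Call:
step_arm --motion '[{"dp":[2,-2,30],"twist":[0,0,0],"hand":1},{"dp":[2,-2,60],"twist":[0,0,0],"hand":1},{"dp":[2,-2,80],"twist":[0,0,0],"hand":1},{"dp":[2,-2,89],"twist":[0,0,0],"hand":1},{"dp":[2,-2,89],"twist":[0,0,0],"hand":1}]'

```text
clock: 28.32
tool_pos: [0.4505, -0.2426, 0.0889]
eef_rot: [-0.175, 0.985, 0.0, -0.0]
contact_force: [0.5, 0.3, 0.1]
opening: 1.001
finger_force: 0.0
```

Call:
step_arm --force 15 --motion '[{"dp":[0,0,0],"twist":[0,0,0],"hand":0.2},{"dp":[0,0,0],"twist":[0,0,0],"hand":0},{"dp":[0,0,0],"twist":[0,0,0],"hand":0},{"dp":[0,0,0],"twist":[0,0,0],"hand":0}]'

```text
clock: 28.82
tool_pos: [0.4506, -0.2428, 0.0894]
eef_rot: [-0.175, 0.985, -0.0, 0.0]
contact_force: [0.1, -0.9, 1.8]
opening: 0.607
finger_force: 15.0
```

Call:
step_arm --motion '[{"dp":[0,0,0],"twist":[0,0,0.18],"hand":0},{"dp":[0,0,0],"twist":[0,0,0.36],"hand":0},{"dp":[0,0,0],"twist":[0,0,0.54],"hand":0},{"dp":[0,0,0],"twist":[0,0,0.72],"hand":0},{"dp":[0,0,0],"twist":[0,0,0.9],"hand":0}]'

```text
clock: 29.45
tool_pos: [0.4506, -0.2433, 0.0894]
eef_rot: [0.273, 0.962, -0.0, 0.0]
contact_force: [-0.1, -0.7, 1.6]
opening: 0.61
finger_force: 15.0
```

Call:
step_arm --motion '[{"dp":[0,0,0],"twist":[0,0,0.18],"hand":0},{"dp":[0,0,0],"twist":[0,0,0.36],"hand":0},{"dp":[0,0,0],"twist":[0,0,0.54],"hand":0},{"dp":[0,0,0],"twist":[0,0,0.72],"hand":0},{"dp":[0,0,0],"twist":[0,0,0.9],"hand":0}]'

```text
clock: 30.08
tool_pos: [0.4501, -0.2435, 0.0894]
eef_rot: [0.665, 0.747, -0.0, 0.0]
contact_force: [-1.7, -1.1, 2.0]
opening: 0.606
finger_force: 15.0
```

Call:
step_arm --motion '[{"dp":[0,0,0],"twist":[0,0,0.18],"hand":0},{"dp":[0,0,0],"twist":[0,0,0.36],"hand":0},{"dp":[0,0,0],"twist":[0,0,0.54],"hand":0},{"dp":[0,0,0],"twist":[0,0,0.65],"hand":0},{"dp":[0,0,0],"twist":[0,0,0.65],"hand":0}]'

```text
clock: 30.7
tool_pos: [0.4508, -0.2428, 0.0894]
eef_rot: [0.867, 0.499, 0.0, 0.0]
contact_force: [0.7, 0.2, 2.9]
opening: 0.611
finger_force: 15.0
```

```bash
python3 - <<'E'
from h import *
stat(); go((.4507,-.2428,.088),200)
E
```

```text
t 30.7 pos [ 0.4508 -0.2428  0.0894] yaw 59.9 q [ 0.3   0.85  0.18  2.04 -0.48  0.29  0.35] F [0.7 0.2 2.9] open 0.611 15.0
dp [-0.1 -0.1  1.4] twist [ 0.000e+00  1.000e-03 -2.446e+00]
```

Call:
step_arm --motion '[{"dp":[0,0,0],"twist":[0,0,0],"hand":1},{"dp":[0,0,0],"twist":[0,0,0],"hand":1},{"dp":[0,0,0],"twist":[0,0,0],"hand":1},{"dp":[0,0,-40],"twist":[0,0,0],"hand":1},{"dp":[0,0,-80],"twist":[0,0,-0.18],"hand":1}]'

```text
clock: 31.32
tool_pos: [0.4501, -0.2426, 0.1695]
eef_rot: [0.817, 0.576, -0.001, -0.001]
contact_force: [0.4, -1.1, 1.0]
opening: 1.004
finger_force: 0.0
```

Call:
step_arm --motion '[{"dp":[0,0,0],"twist":[0,0,-0.18],"hand":1},{"dp":[0,0,0],"twist":[0,0,-0.34],"hand":1},{"dp":[0,0,0],"twist":[0,0,-0.34],"hand":1},{"dp":[0,0,0],"twist":[0,0,-0.34],"hand":1}]'

```text
clock: 31.82
tool_pos: [0.4504, -0.2428, 0.169]
eef_rot: [0.711, 0.704, -0.0, -0.0]
contact_force: [0.4, 0.4, 0.2]
opening: 1.0
finger_force: 0.0
```

```bash
python3 - <<'E'
from h import *
s,T=snap('wrist'); save(s,'w6.png'); P=cloud(s,T); o=lid(s,P,*JARS['3']); print(o)
stat(); go((o['c'][0],o['c'][1]+.001,.055),90)
E
```

```text
{'c': array([ 0.4519, -0.2417]), 'mean': array([ 0.4516, -0.24  ]), 'r': 0.0271, 'z': np.float64(0.0879), 'line': (np.float64(8.0), 358), 'mark': (np.float64(6.0), 42)}
t 31.88 pos [ 0.4504 -0.2428  0.1689] yaw 89.5 q [ 0.31  0.7   0.16  2.   -0.23  0.46  0.63] F [ 0.3  0.4 -0.4] open 1.001 0.0
dp [  2.1   1.5 113.9] twist [-0.    -0.    -0.009]
```

View pics/w6.png

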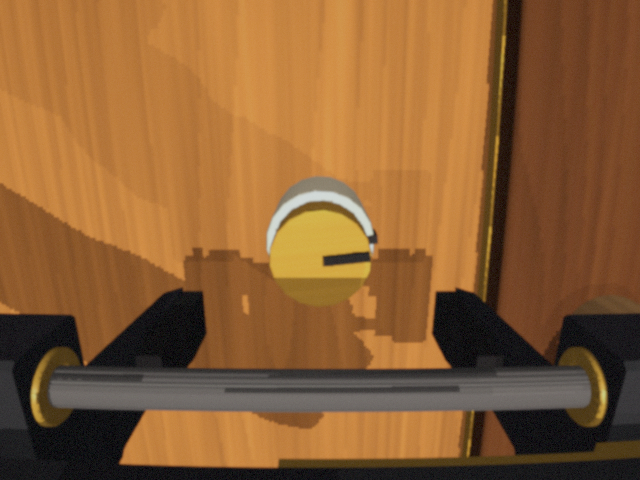

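Line (347,258) and mark (373,238) agree at about 7°, so jar 3 is shut.

Call:
step_arm --motion '[{"dp":[2,1,50],"twist":[0,0,0],"hand":1},{"dp":[2,1,90],"twist":[0,0,0],"hand":1},{"dp":[2,1,114],"twist":[0,0,0],"hand":1},{"dp":[2,1,114],"twist":[0,0,0],"hand":1},{"dp":[2,1,114],"twist":[0,0,0],"hand":1}]'

```text
clock: 32.5
tool_pos: [0.4519, -0.2411, 0.0558]
eef_rot: [0.71, 0.704, 0.0, 0.0]
contact_force: [-1.0, -0.5, -0.1]
opening: 1.002
finger_force: 0.0
```

Call:
step_arm --force 50 --motion '[{"dp":[0,0,0],"twist":[0,0,0],"hand":0.4},{"dp":[0,0,0],"twist":[0,0,0],"hand":0},{"dp":[0,0,0],"twist":[0,0,0],"hand":0},{"dp":[0,0,0],"twist":[0,0,0],"hand":0},{"dp":[0,0,0],"twist":[0,0,0],"hand":0}]'

```text
clock: 33.12
tool_pos: [0.4516, -0.2409, 0.0557]
eef_rot: [0.71, 0.705, 0.0, 0.0]
contact_force: [-0.3, 0.0, 5.3]
opening: 0.719
finger_force: 50.0
```

Call:
step_arm --motion '[{"dp":[0,0,-5],"twist":[0,0,0],"hand":0},{"dp":[0,0,-10],"twist":[0,0,0],"hand":0},{"dp":[0,0,-10],"twist":[0,0,0],"hand":0}]'

```text
clock: 33.5
tool_pos: [0.4517, -0.2409, 0.0653]
eef_rot: [0.71, 0.705, 0.0, 0.0]
contact_force: [-0.5, -0.1, -4.6]
opening: 0.717
finger_force: 50.0
```

Call:
step_arm --motion '[{"dp":[0,0,-20],"twist":[0,0,0],"hand":0},{"dp":[0,0,-40],"twist":[0,0,0],"hand":0},{"dp":[0,0,-55],"twist":[0,0,0],"hand":0},{"dp":[0,0,-55],"twist":[0,0,0],"hand":0}]'

```text
clock: 34.0
tool_pos: [0.4521, -0.2411, 0.1209]
eef_rot: [0.71, 0.705, 0.0, 0.001]
contact_force: [0.8, -0.0, -4.4]
opening: 0.715
finger_force: 50.0
```

```bash
python3 - <<'E'
from h import *
stat(); go((.640,-.14,.120),90)
E
```

```text
t 34.0 pos [ 0.4521 -0.2411  0.1209] yaw 89.6 q [ 0.33  0.78  0.12  2.03 -0.25  0.34  0.65] F [ 0.8 -0.  -4.4] open 0.715 50.0
dp [102.4 187.2   1.1] twist [ 0.002  0.001 -0.007]
```

Call:
step_arm --motion '[{"dp":[30,40,0],"twist":[0,0,0],"hand":0},{"dp":[60,85,0],"twist":[0,0,0],"hand":0},{"dp":[85,132,0],"twist":[0,0,0],"hand":0},{"dp":[98,172,0],"twist":[0,0,0],"hand":0},{"dp":[102,187,0],"twist":[0,0,0],"hand":0}]'

```text
clock: 34.62
tool_pos: [0.6415, -0.137, 0.1186]
eef_rot: [0.708, 0.706, 0.001, -0.0]
contact_force: [-0.8, 0.2, -4.8]
opening: 0.719
finger_force: 50.0
```

Call:
step_arm --motion '[{"dp":[0,0,8],"twist":[0,0,0],"hand":0},{"dp":[0,0,16],"twist":[0,0,0],"hand":0},{"dp":[0,0,21],"twist":[0,0,0],"hand":0},{"dp":[0,0,22],"twist":[0,0,0],"hand":0},{"dp":[0,0,22],"twist":[0,0,0],"hand":0}]'

```text
clock: 35.25
tool_pos: [0.6391, -0.1404, 0.0982]
eef_rot: [0.71, 0.704, 0.0, 0.0]
contact_force: [-0.6, -0.1, -4.0]
opening: 0.712
finger_force: 50.0
```

```bash
python3 - <<'E'
from h import *
stat(); go((.640,-.14,.0955),90)
E
```

```text
t 35.25 pos [ 0.6391 -0.1404  0.0982] yaw 89.6 q [ 0.03  0.95  0.22  1.6  -0.31  0.63  0.4 ] F [-0.6 -0.1 -4. ] open 0.712 50.0
dp [0.4 0.9 2.7] twist [ 0.    -0.    -0.007]
```

Call:
step_arm --motion '[{"dp":[0,0,1.5],"twist":[0,0,0],"hand":0},{"dp":[0,0,3],"twist":[0,0,0],"hand":0},{"dp":[0,0,3],"twist":[0,0,0],"hand":0},{"dp":[0,0,3],"twist":[0,0,0],"hand":0}]'

```text
clock: 35.75
tool_pos: [0.6395, -0.1402, 0.0958]
eef_rot: [0.71, 0.705, 0.0, 0.0]
contact_force: [-1.5, 0.9, 3.0]
opening: 0.713
finger_force: 50.0
```

Call:
step_arm --motion '[{"dp":[0,0,1],"twist":[0,0,0],"hand":0},{"dp":[0,0,1],"twist":[0,0,0],"hand":0},{"dp":[0,0,1],"twist":[0,0,0],"hand":0}]'

```text
clock: 36.12
tool_pos: [0.6395, -0.1402, 0.0958]
eef_rot: [0.71, 0.705, 0.0, 0.0]
contact_force: [-2.9, 2.4, 10.0]
opening: 0.714
finger_force: 50.0
```

Call:
step_arm --motion '[{"dp":[0,0,0],"twist":[0,0,0],"hand":0.5},{"dp":[0,0,0],"twist":[0,0,0],"hand":1},{"dp":[0,0,0],"twist":[0,0,0],"hand":1},{"dp":[0,0,-40],"twist":[0,0,0],"hand":1},{"dp":[0,0,-100],"twist":[0,0,0],"hand":1}]'

```text
clock: 36.75
tool_pos: [0.6381, -0.1397, 0.1932]
eef_rot: [0.71, 0.705, -0.001, -0.002]
contact_force: [1.8, -0.2, 0.4]
opening: 0.999
finger_force: 0.0
```

Call:
step_arm --motion '[{"dp":[0,-40,-20],"twist":[0,0,0],"hand":1},{"dp":[0,-100,-30],"twist":[0,0,0],"hand":1},{"dp":[0,-160,-40],"twist":[0,0,0],"hand":1},{"dp":[0,-200,-50],"twist":[0,0,0],"hand":1},{"dp":[0,-200,-50],"twist":[0,0,0],"hand":1}]'

```text
clock: 37.38
tool_pos: [0.4364, -0.139, 0.2449]
eef_rot: [0.71, 0.704, -0.0, -0.001]
contact_force: [0.6, -0.6, 0.8]
opening: 0.998
finger_force: 0.0
```

```bash
python3 - <<'E'
from h import *
stat()
for n in ['scene','side','wrist']:
    s,T=snap(n); P=cloud(s,T); save(s,'f_'+n+'.png')
    for k,(c,top) in dict(S1=((.64,.138),.128),S2=((.638,0),.144),S3=((.64,-.14),.128)).items(): print(n,k,lid(s,P,c,top))
    if n!='wrist':
      for t in ['ashtray','dice_cup','keyring','bell_button','jar_a']:
        for k in r.search_frame(n,t)[:3]: print(n,t,round(k['score'],2),(T@np.r_[k['at'],1])[:3].round(3))
E
```

```text
t 37.38 pos [ 0.4364 -0.139   0.2449] yaw 89.5 q [ 0.03  0.52  0.27  2.08 -0.25  0.57  0.47] F [ 0.6 -0.6  0.8] open 0.998 0.0
scene S1 {'c': array([0.6396, 0.1388]), 'mean': array([0.6409, 0.1402]), 'r': 0.0278, 'z': np.float64(0.1267), 'line': (np.float64(99.0), 14), 'mark': (np.float64(99.0), 6)}
scene S2 {'c': array([0.6359, 0.0018]), 'mean': array([0.6376, 0.0044]), 'r': 0.0282, 'z': np.float64(0.1426), 'line': (np.float64(-2.0), 12), 'mark': (np.float64(-6.0), 7)}
scene S3 {'c': array([ 0.6397, -0.1371]), 'mean': array([ 0.6397, -0.1357]), 'r': 0.0278, 'z': np.float64(0.1267), 'line': (np.float64(3.0), 8), 'mark': (np.float64(-0.0), 7)}
scene ashtray 0.64 [0.612 0.286 0.063]
scene dice_cup 0.87 [ 0.65  -0.294  0.107]
scene keyring 0.54 [ 0.676 -0.396  0.047]
scene keyring 0.36 [0.628 0.393 0.049]
scene bell_button 0.67 [0.628 0.398 0.05 ]
scene jar_a 0.89 [0.65  0.154 0.101]
scene jar_a 0.58 [0.644 0.017 0.114]
scene jar_a 0.55 [ 0.646 -0.12   0.097]
side S1 None
side S2 {'c': array([ 0.6372, -0.0045]), 'mean': array([ 0.6315, -0.0043]), 'r': 0.0281, 'z': np.float64(0.1436), 'line': None, 'mark': (np.float64(-120.0), 2)}
side S3 {'c': array([ 0.6394, -0.1421]), 'mean': array([ 0.6358, -0.1449]), 'r': 0.0281, 'z': np.float64(0.1284), 'line': (np.float64(3.0), 1), 'mark': None}
side ashtray 0.62 [0.62  0.3   0.064]
side ashtray 0.38 [ 0.621 -0.003  0.137]
side dice_cup 0.85 [ 0.625 -0.322  0.111]
side keyring 0.84 [ 0.67  -0.398  0.045]
side bell_button 0.73 [ 0.628 -0.321  0.112]
side bell_button 0.69 [0.612 0.384 0.056]
side bell_button 0.61 [ 0.622 -0.004  0.137]
side jar_a 0.95 [ 0.619 -0.024  0.09 ]
side jar_a 0.78 [ 0.624 -0.156  0.101]
side jar_a 0.35 [ 0.622 -0.003  0.136]
wrist S1 None
wrist S2 None
wrist S3 {'c': array([ 0.6383, -0.1412]), 'mean': array([ 0.6269, -0.141 ]), 'r': 0.0271, 'z': np.float64(0.1277), 'line': None, 'mark': None}
```

View pics/f_scene.png

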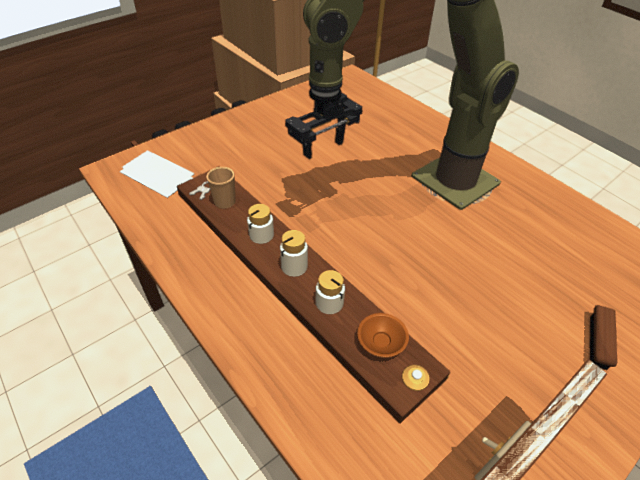

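All three jars stand upright on the board at pixels (260,224), (293,254) and (330,292). Their lid lines meet the marks, the other things have not moved, and there is no fourth jar.

```bash
python3 -c "
from plant import r
print(r.finish_job())"
```

```text
the job is handed in; nothing more can be done
None
```

All three jars present had their lids screwed to the stop, stand upright on the shelf between ashtray and dice cup, and the job is handed in; on the first jar the grip let go at the start of the lift, but it stayed upright with its lid shut and was re-gripped.

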